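# Lay the last brush in the caddy and carry it level

### The job

Lay the loose paint brush flat across both rests on the empty side of the brush caddy, bristles towards the same end as the brush already lying there, and let go of it. Then take the caddy by its carrying bar, lift it about fifteen centimetres clear of the table (at least ten), and finish while still holding it there in the gripper, level and steady, with both brushes lying in place. Do not disturb the paint tin, the jar or the sanding block.

Things in the scene. Friction and masses are not known exactly. Their poses are not given: they have to be found in the camera images.
- caddy: Loose wooden brush caddy, 0.35 to 0.6 kg: plywood board 260 (x) x 220 (y) x 10 mm with two cross rests along y (12 mm thick, at x = -90 and +50 mm), tops 45 mm above its underside, each with a 10 mm high lip at both ends (inner faces at y = +-104 mm). A carrying bar runs along x over the middle. Origin: centre of its underside, z up. It may stand left or right.
- caddy_handle (a point): Middle of the caddy's carrying bar, the place to grip (the loaded caddy balances within about 10 mm of it): a square wooden bar 16 x 16 mm, 222 mm long along the caddy's x, its centre 74 mm above the caddy's underside, held by posts at x = +-105 mm. Axes as the caddy's.
- caddy_place (a point): Middle of the caddy's empty side, level with the tops of the rests: x = 0, y = +75 mm, z = 45 mm of the caddy. The origin of the loose brush belongs near here, its bristles to the caddy's +x. Axes as the caddy's.
- loose_brush: Flat paint brush 245 mm long, 50 to 100 g, lying on the table: pale wooden handle 22 mm wide, 14 mm thick (18 mm wide from x = -90 to -130), steel ferrule 45 mm wide, 16 mm thick from x = 30 to 65, grey bristles 43 mm wide to x = 115. Origin: underside of the handle, 30 mm behind the ferrule, a good place to grip across y (balance point 15 mm ahead). x towards the bristles, z up.
- loose_brush_tip (a point): End of the loose brush's bristles: 115 mm along its x from its origin, 7 mm above its underside.
- other_brush: Same kind of brush, already lying on the caddy's -y side across both rests (origin near x = 0, y = -75 mm, z = 45 mm of the caddy), bristles to the caddy's +x.
- paint_tin: Bystander: small closed metal paint tin, 90 mm across, 85 mm high, beyond the work. Origin: centre of its underside.
- jar: Bystander: clear jar with metal lid, 68 mm across, 95 mm high, at the left. Origin: centre of its underside.
- sanding_block: Bystander: cork sanding block 70 x 100 x 28 mm at the right. Origin: centre of its underside.
There are look-alikes about, which are no part of the job. Leave any turquoise look-alike of the loose_brush alone.

How it is judged:
On the way:
1. the loose brush lies released across both rests on the empty side, bristles the same way as the other brush, while the caddy still stands on the table (x of loose_brush in the frame of caddy between -0.04 and 0.03 m and y of loose_brush in the frame of caddy between 0.045 and 0.1 m and z of loose_brush in the frame of caddy between 0.04 and 0.052 m and angle between the x axis of loose_brush and the x axis of caddy, either way round below 0.22 rad and angle between the z axis of loose_brush and the z axis of caddy, either way round below 0.15 rad and x of loose_brush_tip in the frame of caddy above 0.06 m and linear speed of loose_brush below 0.03 m/s and contact force between the fingers and loose_brush below 0.2 N and height (world z) of caddy below 0.01 m), for 0.2 s.
At the end, for the whole second after the job is handed in: Fingers hold the caddy, underside over 10 cm up, tilt under 0.12 rad, under 2 cm/s and 0.1 rad/s, touching no bystander. Both brushes lie untouched on both rests, one each side (45 to 100 mm off centre, -40 to +30 mm along), within 0.22 rad of its length, bristles to the same end (x of loose_brush in the frame of caddy between -0.04 and 0.03 m and y of loose_brush in the frame of caddy between 0.045 and 0.1 m and z of loose_brush in the frame of caddy between 0.04 and 0.052 m and angle between the x axis of each of loose_brush, other_brush and the x axis of caddy, either way round below 0.22 rad and angle between the z axis of loose_brush and the z axis of caddy, either way round below 0.15 rad and x of loose_brush_tip in the frame of caddy above 0.06 m and x of other_brush in the frame of caddy between -0.04 and 0.03 m and y of other_brush in the frame of caddy between -0.1 and -0.045 m and z of other_brush in the frame of caddy between 0.04 and 0.052 m and height (world z) of caddy above 0.1 m and angle between caddy's own z axis and vertical below 0.12 rad and linear speed of caddy below 0.02 m/s and angular speed of caddy below 0.1 rad/s and contact force between the fingers and caddy above 2 N and contact force between the fingers and loose_brush below 0.2 N and contact force between the fingers and other_brush below 0.2 N and contact force between caddy and paint_tin below 0.1 N and contact force between caddy and jar below 0.1 N and contact force between caddy and sanding_block below 0.1 N); the arm keeps its last pose, push and grip.
It fails at once if the paint tin, the jar or the sanding block is moved more than 2 cm (distance of any of paint_tin, jar, sanding_block from where it was at the start of the episode above 0.02 m).
It also fails if it takes over 51 s, if anything falls off the work surface, if the arm or the gripper's body presses on something with over 40 N, if the wrist force passes 120 N, or if a joint passes its speed limit or range.

### The arm

A 6-joint arm with a two-finger parallel gripper is mounted at the origin on the work surface. World frame = base frame: x ahead of the robot, y to its left, z up, the work surface at z = 0. Lengths are in m, angles in rad, forces in N, time in s.
With the tool pointing down it reaches from about 0.275 to 0.75 m from the base axis. Payload 10.2 kg.
Tool frame: the origin (TCP) lies on the centre line of the jaws, within the pads' length; the fingertips stand ctrl.nose_length ahead of it and the grasp point (between the pads) is the TCP (ctrl.nose_length is the distance from the TCP to the fingertips, in m); z points along the fingers, y is the line along which they close (so a half turn about z gives the same grasp; the last joint's range is limited). The gripper opens to 88 mm and grips with 3 to 60 N. Pads are 18 mm wide; open, the fingers measure 123 mm over their backs; the gripper's body (75 mm by 187 mm) begins 45 mm behind the grasp point.
Start: joints at [-1.381, 0.313, 1.498, -0, 1.331, -0.223], TCP at [0.211, -0.481, 0.258] pointing down, gripper open.
Joint ranges: [-2.94, 2.94], [-0.97, 2.17], [0.19, 2.56], [-1.23, 4.37], [0.02, 3.11], [-2.88, 2.88]. Speed limits (rad/s): [2.39, 2.39, 3.01, 3.14, 3.14, 3.14].

### API

Orientations are given as a unit quaternion [x, y, z, w].
In Python, from bench import readout, eyes, workorder, models, ctrl gives the robot as it stands.
- The arm moves only by the tool jog_arm, never from a script. Its argument "series" is a list of rows, each an object of numbers: "x", "y", "z": the shift along the world's x, y, z in m; "wx", "wy", "wz": the turn, a rotation vector about the world's x, y, z in rad; "claw": the opening, from 0 (shut) to 1 (fully open). In form: [{"x": .., "y": .., "z": .., "wx": .., "wy": .., "wz": .., "claw": ..}, ...]. A call has 1 to 5 rows; each row shifts and turns the commanded pose from where the row before left it; what a row does not reach is not made up. A row lasts 1/8 s, in which the tool goes at most 62.5 mm and 10.7 degrees, less where a joint would pass 70% of its speed; a pose out of reach is approached as far as the arm can. A call with a gripper value outside its range is refused whole. The fingers move at their own pace and stop on an object; "force" is the grip in N (left out, the last holds). Time passes only in rows, so rows that do not move let the fingers close. It gives the time, the measured TCP pose, the force, the opening and the grip force at its end, in the units of the state.
- readout.read_state(): the state, without advancing time (a new reading comes with each control period).
- eyes.camera(name): name is "scene" or "side" or "wrist"; returns (picture, depth): 420x560x3 uint8, red, green, blue; 420x560 float32, m along the optical axis (not along the pixel's ray), 0 where there is no reading.
- eyes.camera_info(name): a dict with "vfov" (degrees; the focal length in pixels is half the picture's height over the tangent of half this angle, whatever the lens; pixels are square), "cx", "cy" (the principal point, pixels), "cam_to_world" (4x4, takes a point from camera to world coordinates). Camera axes: x right, y down, z forward; pixel columns grow to the right and rows downward; lengths in m; the calibration is good to about 2 mm. A picture is of the moment at which its call begins: read the wrist's pose just before it. camera_info takes no time and is no camera call; for the wrist camera it gives the pose at the moment of the call.
- workorder.sign_off(): hands the job in; it is judged then, once.
Trained networks look in the newest picture that a camera, given by its name, has taken for a name from the list of things; names that differ only in an ending like _2 or _b are one class to them, and where a whole thing is asked for, a point or a joint stands for the part that bears it (a point fixed in the world has none). Each returns a list of dicts, best first, with "score" (0 to 1); they miss things now and then, are a little off and sometimes report something else, mostly with a low value. They report only what shows in the picture. A call takes as long as a camera call. They do not tell look-alikes from the thing itself.
- models.masks_of(camera, query): "mask" (420x560 bool, what is visible of it).
- models.mark_of(camera, query): "point" ([x, y, z] in m, in world coordinates, good to about 4 mm: a listed point, or the origin of a listed thing).
The state is a dict: "t": time; "joint_pos": joint angles; "qd": joint speeds; "joint_torque": joint torques, N m; "eef_pos": TCP position; "tcp_rot": TCP orientation; "ft_force": force on the tool from outside, world axes, zero at the start; "wrist_torque": the same for the moment, N m; "grip_width": finger opening in m; "grasp_force": force on a finger pad.
Only numpy, scipy, OpenCV 4.12 (cv2) and the standard library are available. Lean on these libraries where they do the work, as an engineer would, in place of code of your own. Each camera call takes 0.05 s, during which the arm holds its last target. There are 200 camera calls.

## Working session

There is one attempt and no reset: what is moved stays moved. The work goes in short steps, Python scripts to look and compute and a tool call to move; the robot and the scene stay as the last step left them, time stands still between calls to the robot, and variables do not carry over. Pictures are saved under pics/ and viewed, at most 10 in all, crops included, and the job is handed in when it is done.

Besides the shell and the picture viewer there is one more tool, called after "Call:" as name([rows], argument=value, ...), one row to a line, values as JSON. jog_arm: Moves the arm, as the interface text tells. Its arguments: {"type":"object","properties":{"series":{"type":"array","items":{"type":"object","properties":{"x":{"type":"number"},"y":{"type":"number"},"z":{"type":"number"},"wx":{"type":"number"},"wy":{"type":"number"},"wz":{"type":"number"},"claw":{"type":"number"}}}},"force":{"type":"number"}},"required":["series"]}

```bash
mkdir -p pics; cat > h.py <<'E'
import numpy as np, cv2
from bench import readout, eyes, workorder, models, ctrl
def K(name):
    i=eyes.camera_info(name); f=210/np.tan(np.radians(i["vfov"])/2); return f,i["cx"],i["cy"],np.array(i["cam_to_world"])
def cloud(name,depth):
    f,cx,cy,T=K(name); v,u=np.mgrid[0:420,0:560]
    P=np.stack([(u-cx)/f*depth,(v-cy)/f*depth,depth],-1); return P@T[:3,:3].T+T[:3,3]
def px(name,p):
    f,cx,cy,T=K(name); q=(np.asarray(p)-T[:3,3])@T[:3,:3]; return q[0]/q[2]*f+cx,q[1]/q[2]*f+cy
E
python3 - <<'E'
from h import *
print(ctrl.nose_length, readout.read_state()["t"])
ims=[]
for c in ["scene","side"]:
    im,d=eyes.camera(c); np.savez(f"/tmp/{c}.npz",im=im,d=d)
    cv2.imwrite(f"pics/{c}0.png",im[:,:,::-1])
    print(c,K(c)[3].round(2).tolist())
    for q in ["caddy","caddy_handle","caddy_place","loose_brush","loose_brush_tip","other_brush","paint_tin","jar","sanding_block"]:
        print(q,[(round(r["score"],2),np.round(r["point"],3).tolist(),np.round(px(c,r["point"])).tolist()) for r in models.mark_of(c,q)])
E
```

```text
0.019 0.0
scene [[0.5, 0.71, -0.5, 1.32], [0.87, -0.4, 0.3, -0.48], [0.01, -0.58, -0.81, 1.4], [0.0, 0.0, 0.0, 1.0]]
caddy []
caddy_handle [(0.78, [0.57, 0.222, 0.074], [348.0, 208.0])]
caddy_place [(0.92, [0.552, 0.292, 0.048], [360.0, 201.0])]
loose_brush [(0.75, [0.228, -0.311, -0.001], [174.0, 213.0]), (0.75, [0.74, -0.262, 0.0], [250.0, 319.0]), (0.56, [0.473, -0.232, -0.006], [222.0, 253.0])]
loose_brush_tip [(0.95, [0.262, -0.421, 0.008], [149.0, 230.0]), (0.88, [0.64, -0.324, 0.007], [219.0, 302.0]), (0.77, [0.399, -0.149, 0.006], [234.0, 227.0])]
other_brush [(0.92, [0.594, 0.146, 0.041], [333.0, 227.0])]
paint_tin [(0.72, [0.751, 0.014, 0.004], [325.0, 283.0])]
jar [(0.56, [0.432, 0.518, 0.002], [387.0, 166.0])]
sanding_block [(0.61, [0.437, -0.498, 0.001], [146.0, 278.0])]
side [[1.0, -0.07, 0.04, 0.45], [-0.07, -0.72, 0.69, -1.1], [-0.02, -0.69, -0.72, 1.24], [0.0, 0.0, 0.0, 1.0]]
caddy [(0.65, [0.57, 0.222, 0.001], [291.0, 184.0])]
caddy_handle [(0.92, [0.568, 0.216, 0.076], [290.0, 169.0])]
caddy_place [(0.73, [0.55, 0.289, 0.047], [283.0, 162.0])]
loose_brush [(0.89, [0.235, -0.309, -0.004], [188.0, 323.0]), (0.79, [0.736, -0.259, 0.003], [363.0, 294.0]), (0.58, [0.474, -0.228, 0.002], [272.0, 292.0]), (0.35, [0.436, 0.523, 0.001], [249.0, 134.0])]
loose_brush_tip [(0.84, [0.643, -0.317, 0.007], [335.0, 313.0]), (0.74, [0.397, -0.139, 0.008], [244.0, 268.0]), (0.62, [0.263, -0.421, 0.006], [196.0, 357.0])]
other_brush []
paint_tin [(0.66, [0.75, 0.014, -0.001], [352.0, 225.0])]
jar [(0.78, [0.434, 0.523, -0.0], [249.0, 134.0]), (0.45, [0.568, 0.22, 0.002], [290.0, 184.0])]
sanding_block [(0.81, [0.438, -0.49, 0.002], [264.0, 378.0])]
```

View pics/scene0.png

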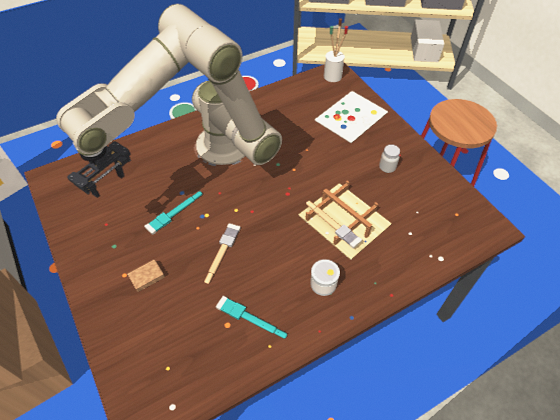

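View pics/side0.png

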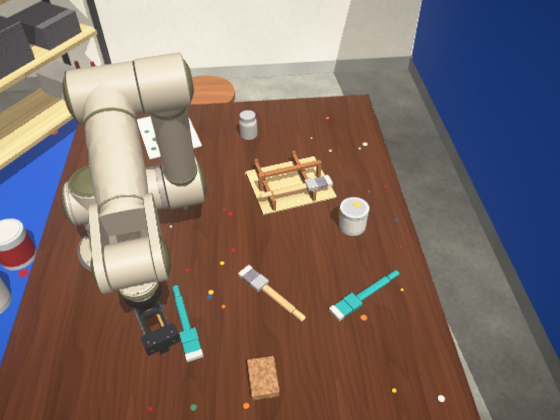

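The scene picture shows three brush-like candidates: turquoise at (174,213), turquoise at (250,319), and one pale-handled with grey bristles at (222,253). In the side picture the pale one is at (272,292). The pale one matches the description. The caddy is at about (346,216), with the other brush on its near side and the bristles towards +x. Next I measure the axes and check a close crop.

```bash
python3 - <<'E'
from h import *
for c in ["scene","side"]:
    z=np.load(f"/tmp/{c}.npz"); im,d=z["im"],z["d"]; P=cloud(c,d); ok=d>0
    # brush: points above table near estimate
    m=ok&(np.hypot(P[...,0]-.46,P[...,1]+.215)<.17)&(P[...,2]>.006)&(P[...,2]<.05)
    Q=P[m]; mu=Q.mean(0); C=Q[:,:2]-mu[:2]; a=np.linalg.svd(C,full_matrices=False)[2][0]
    if a@[-.075,.086]<0:a=-a
    n=np.array([-a[1],a[0]]); s=C@a
    tip=mu[:2]+a*s.max(); tail=mu[:2]+a*s.min()
    print(c,"brush n",len(Q),"yaw",np.degrees(np.arctan2(a[1],a[0])).round(1),"len",(s.max()-s.min()).round(3),"org from tip",(tip-.115*a).round(3),"from tail",(tail+.13*a).round(3),"topz",np.percentile(Q[:,2],[50,90]).round(4))
    hx=[C[(abs(s-t)<.012)]@n for t in np.linspace(s.min()+.01,s.max()-.01,8)]
    print(" centre across",[ (round((h.max()+h.min())/2,3),round(np.ptp(h),3)) for h in hx])
    # caddy bar
    m=ok&(np.hypot(P[...,0]-.57,P[...,1]-.22)<.13)&(P[...,2]>.074)&(P[...,2]<.1)
    Q=P[m]; mu=Q.mean(0); a=np.linalg.svd(Q[:,:2]-mu[:2],full_matrices=False)[2][0]; a*=np.sign(a[0])
    s=(Q[:,:2]-mu[:2])@a
    print(" bar yaw",np.degrees(np.arctan2(a[1],a[0])).round(1),"mid",(mu[:2]+a*(s.max()+s.min())/2).round(3),"len",np.ptp(s).round(3),"topz",np.percentile(Q[:,2],[50,90]).round(4),len(Q))
u,v=222,252; im=np.load("/tmp/scene.npz")["im"]
cr=cv2.resize(im[v-45:v+45,u-60:u+60],None,fx=4,fy=4,interpolation=cv2.INTER_CUBIC)
u,v=346,216
c2=cv2.resize(im[v-45:v+45,u-60:u+60],None,fx=4,fy=4,interpolation=cv2.INTER_CUBIC)
cv2.imwrite("pics/crop.png",cv2.resize(np.hstack([cr,c2]),(800,300))[:,:,::-1])
E
```

```text
scene brush n 642 yaw 131.1 len 0.334 org from tip [ 0.427 -0.175] from tail [ 0.485 -0.242] topz [0.0123 0.0173]
 centre across [(np.float64(-0.017), np.float64(0.126)), (np.float64(0.027), np.float64(0.185)), (np.float64(-0.002), np.float64(0.309)), (np.float64(-0.008), np.float64(0.321)), (np.float64(0.0), np.float64(0.32)), (np.float64(0.015), np.float64(0.269)), (np.float64(-0.015), np.float64(0.24)), (np.float64(-0.005), np.float64(0.157))]
 bar yaw 13.5 mid [0.568 0.216] len 0.221 topz [0.0805 0.0854] 273
side brush n 859 yaw 130.5 len 0.315 org from tip [ 0.43  -0.191] from tail [ 0.476 -0.244] topz [0.0127 0.0169]
 centre across [(np.float64(-0.01), np.float64(0.131)), (np.float64(0.026), np.float64(0.148)), (np.float64(0.009), np.float64(0.231)), (np.float64(0.005), np.float64(0.302)), (np.float64(-0.065), np.float64(0.22)), (np.float64(-0.015), np.float64(0.263)), (np.float64(-0.007), np.float64(0.278)), (np.float64(0.039), np.float64(0.097))]
 bar yaw 13.3 mid [0.564 0.214] len 0.22 topz [0.0803 0.0844] 289
```

View pics/crop.png

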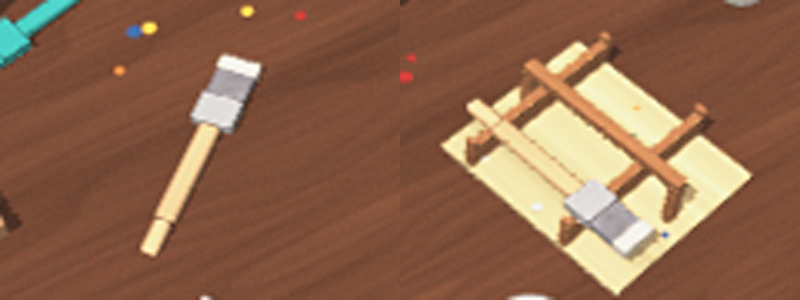

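The crop confirms the pale brush, with a wooden handle, steel ferrule and grey bristles, and it shows the caddy's far side empty. Now I'll check the tool yaw and the joint budget.

```bash
python3 - <<'E'
from h import *
from scipy.spatial.transform import Rotation as R
s=readout.read_state(); M=R.from_quat(s["tcp_rot"]).as_matrix(); print(M.round(3), s["t"], s["grip_width"])
print(np.degrees(np.arctan2(M[1,1],M[0,1])), K("wrist")[3].round(3).tolist())
E
```

```text
[[ 0.916  0.401  0.   ]
 [ 0.401 -0.916 -0.   ]
 [ 0.     0.    -1.   ]] 1.0 0.08790178558800195
-66.34854704199425 [[0.402, -0.873, -0.277, 0.283], [-0.916, -0.383, -0.122, -0.447], [0.001, 0.303, -0.953, 0.385], [0.0, 0.0, 0.0, 1.0]]
```

Call:
jog_arm([
  {"x": 0.025,"y": 0.025,"z": -0.008,"wz": 0.18,"claw": 1},
  {"x": 0.025,"y": 0.025,"z": -0.008,"wz": 0.18,"claw": 1},
  {"x": 0.025,"y": 0.025,"z": -0.008,"wz": 0.18,"claw": 1},
  {"x": 0.025,"y": 0.025,"z": -0.008,"wz": 0.18,"claw": 1},
  {"x": 0.025,"y": 0.025,"z": -0.008,"wz": 0.18,"claw": 1},
])

```text
validation failed for argument at $.se...
```

Call:
jog_arm([
  {"x": 0.025,"y": 0.025,"z": -0.008,"wz": 0.18,"claw": 0.7},
  {"x": 0.025,"y": 0.025,"z": -0.008,"wz": 0.18,"claw": 0.7},
  {"x": 0.025,"y": 0.025,"z": -0.008,"wz": 0.18,"claw": 0.7},
  {"x": 0.025,"y": 0.025,"z": -0.008,"wz": 0.18,"claw": 0.7},
  {"x": 0.025,"y": 0.025,"z": -0.008,"wz": 0.18,"claw": 0.7},
])

```text
validation failed for argument at $.se...
```

Call:
jog_arm([
  {"x": 0.007,"y": 0.007,"wz": 0.075},
  {},
  {},
])

```text
validation failed for argument at $.se...
```

```bash
cat >> h.py <<'E'
from scipy.spatial.transform import Rotation as R
def tool():
    s=readout.read_state(); M=R.from_quat(s["tcp_rot"]).as_matrix()
    print("t",round(s["t"],2),"tcp",np.round(s["eef_pos"],4).tolist(),"yaw_y",np.degrees(np.arctan2(M[1,1],M[0,1])).round(1),"zaxis",M[:,2].round(3).tolist(),"grip",round(s["grip_width"],4),round(s["grasp_force"],1),"ft",np.round(s["ft_force"],1).tolist())
    return s,M
E
python3 - <<'E'
from h import *
tool()
im,d=eyes.camera("wrist"); cv2.imwrite("pics/w1.png",im[:,:,::-1])
for q in ["loose_brush","loose_brush_tip"]:
    print(q,[(round(r["score"],2),np.round(r["point"],4).tolist(),np.round(px("wrist",r["point"])).tolist()) for r in models.mark_of("wrist",q)])
r=models.masks_of("wrist","loose_brush")
P=cloud("wrist",d)
for x in r:
    m=x["mask"]&(d>0); Q=P[m]; mu=np.median(Q,0); a=np.linalg.svd(Q[:,:2]-Q[:,:2].mean(0),full_matrices=False)[2][0]; a*=np.sign(a[1]); s=(Q[:,:2]-mu[:2])@a
    lo,hi=np.percentile(s,[.3,99.7])
    print(x["score"],m.sum(),"yaw",np.degrees(np.arctan2(a[1],a[0])),"org",(mu[:2]+a*(hi-.115)),mu[:2]+a*(lo+.13),hi-lo,"z",np.percentile(Q[:,2],[10,50,90]))
E
```

```text
t 1.0 tcp [0.2106, -0.4809, 0.2577] yaw_y -66.3 zaxis [0.0, -0.0, -1.0] grip 0.0879 0.0 ft [-0.5, 0.5, -0.2]
loose_brush [(0.77, [0.2311, -0.312, 0.0005], [146.0, 98.0])]
loose_brush_tip [(0.81, [0.2639, -0.4231, 0.0067], [250.0, 112.0])]
0.91 6703 yaw 105.84380504660568 org [ 0.22272009 -0.29892158] [ 0.22204541 -0.29654426] 0.24252879491437324 z [0.0112105  0.01342529 0.01582394]
```

View pics/w1.png

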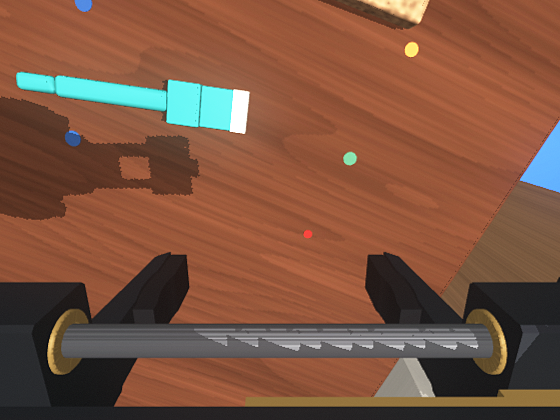

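The moves were refused, so this picture shows only the turquoise look-alike from the start pose. I'll send rows with every field filled in.

Call:
jog_arm([
  {"x": 0.025,"y": 0.025,"z": -0.008,"wx": 0,"wy": 0,"wz": 0.18,"claw": 1},
  {"x": 0.025,"y": 0.025,"z": -0.008,"wx": 0,"wy": 0,"wz": 0.18,"claw": 1},
  {"x": 0.025,"y": 0.025,"z": -0.008,"wx": 0,"wy": 0,"wz": 0.18,"claw": 1},
  {"x": 0.025,"y": 0.025,"z": -0.008,"wx": 0,"wy": 0,"wz": 0.18,"claw": 1},
  {"x": 0.025,"y": 0.025,"z": -0.008,"wx": 0,"wy": 0,"wz": 0.18,"claw": 1},
])

```text
t: 1.82
eef_pos: [0.3363, -0.355, 0.2176]
tcp_rot: [0.79, 0.613, -0.0, 0.0]
ft_force: [-0.3, -0.4, -0.5]
grip_width: 0.0881
grasp_force: 0.0
```

Call:
jog_arm([
  {"x": 0.025,"y": 0.025,"z": -0.008,"wx": 0,"wy": 0,"wz": 0.18,"claw": 0.7},
  {"x": 0.025,"y": 0.025,"z": -0.008,"wx": 0,"wy": 0,"wz": 0.18,"claw": 0.7},
  {"x": 0.025,"y": 0.025,"z": -0.008,"wx": 0,"wy": 0,"wz": 0.18,"claw": 0.7},
  {"x": 0.025,"y": 0.025,"z": -0.008,"wx": 0,"wy": 0,"wz": 0.18,"claw": 0.7},
  {"x": 0.025,"y": 0.025,"z": -0.008,"wx": 0,"wy": 0,"wz": 0.18,"claw": 0.7},
])

```text
t: 2.45
eef_pos: [0.4614, -0.2301, 0.1776]
tcp_rot: [0.445, 0.895, -0.0, 0.0]
ft_force: [0.6, 0.2, 0.1]
grip_width: 0.0617
grasp_force: 0.0
```

Call:
jog_arm([
  {"x": 0.007,"y": 0.007,"z": 0,"wx": 0,"wy": 0,"wz": 0.075,"claw": 0.7},
  {"x": 0,"y": 0,"z": 0,"wx": 0,"wy": 0,"wz": 0,"claw": 0.7},
])

```text
t: 2.7
eef_pos: [0.4679, -0.2235, 0.1777]
tcp_rot: [0.414, 0.91, -0.0, -0.0]
ft_force: [-0.1, -0.2, 0.5]
grip_width: 0.0621
grasp_force: 0.0
```

```bash
cat > look.py <<'E'
from h import *
import sys
tool()
im,d=eyes.camera("wrist"); cv2.imwrite(f"pics/{sys.argv[1]}.png",im[:,:,::-1]); np.savez("/tmp/w.npz",im=im,d=d,P=cloud("wrist",d))
for q in sys.argv[2:]:
    print(q,[(round(r["score"],2),np.round(r["point"],4).tolist(),np.round(px("wrist",r["point"])).tolist()) for r in models.mark_of("wrist",q)])
E
python3 look.py w2 loose_brush loose_brush_tip; python3 - <<'E'
from h import *
z=np.load("/tmp/w.npz"); d,P=z["d"],z["P"]
for x in models.masks_of("wrist","loose_brush"):
    m=x["mask"]&(d>0); Q=P[m]; mu=Q.mean(0); a=np.linalg.svd(Q[:,:2]-mu[:2],full_matrices=False)[2][0]; a*=np.sign(a[1]); s=(Q[:,:2]-mu[:2])@a
    lo,hi=np.percentile(s,[.3,99.7])
    print(x["score"],m.sum(),"yaw",np.degrees(np.arctan2(a[1],a[0])),"org",(mu[:2]+a*(hi-.115)),mu[:2]+a*(lo+.13),hi-lo,"z",np.percentile(Q[:,2],[10,50,90]))
E
```

```text
t 2.7 tcp [0.4679, -0.2235, 0.1777] yaw_y 41.1 zaxis [-0.0, 0.0, -1.0] grip 0.0621 0.0 ft [-0.1, -0.2, 0.5]
loose_brush [(0.9, [0.4715, -0.2362, -0.0002], [270.0, 204.0]), (0.88, [0.2311, -0.3156, 0.0027], [1.0, 97.0])]
loose_brush_tip [(0.72, [0.3965, -0.145, 0.0116], [273.0, 71.0]), (0.65, [0.6407, -0.3163, 0.006], [339.0, 354.0])]
0.91 3822 yaw 112.61337439881964 org [ 0.25624497 -0.34030844] [ 0.23460379 -0.28835303] 0.18871763316739104 z [0.00553268 0.01244701 0.01513454]
0.85 8485 yaw 130.98273489792976 org [ 0.4720393  -0.23068213] [ 0.46894189 -0.22711679] 0.24027711482093062 z [0.012111   0.01366557 0.01608317]
0.79 1205 yaw 30.289487626814186 org [ 0.59889312 -0.35173895] [ 0.7570775 -0.2593424] 0.06180769152042027 z [0.0120254  0.01312839 0.01439792]
```

View pics/w2.png

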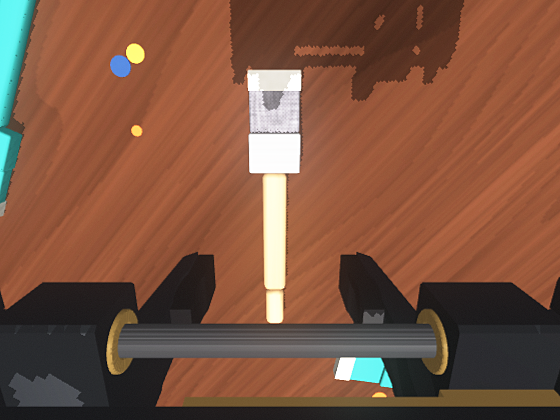

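The brush lies upright in the wrist view (ferrule at (274,152), tail at (275,320)) at yaw 131° with its top at 14 mm, and the tool is lined up across it. Next I descend and grip.

Call:
jog_arm([
  {"x": -0.002,"y": -0.001,"z": -0.05,"wx": 0,"wy": 0,"wz": 0,"claw": 0.6},
  {"x": 0,"y": 0,"z": -0.05,"wx": 0,"wy": 0,"wz": 0,"claw": 0.6},
  {"x": 0,"y": 0,"z": -0.035,"wx": 0,"wy": 0,"wz": 0,"claw": 0.6},
  {"x": 0,"y": 0,"z": -0.015,"wx": 0,"wy": 0,"wz": 0,"claw": 0.6},
  {"x": 0,"y": 0,"z": -0.006,"wx": 0,"wy": 0,"wz": 0,"claw": 0.6},
])

```text
t: 3.52
eef_pos: [0.4657, -0.2253, 0.0218]
tcp_rot: [0.414, 0.91, -0.0, 0.0]
ft_force: [0.3, -0.1, 1.0]
grip_width: 0.0529
grasp_force: 0.0
```

Call:
jog_arm([
  {"x": 0,"y": 0,"z": 0,"wx": 0,"wy": 0,"wz": 0,"claw": 0.2},
  {"x": 0,"y": 0,"z": 0,"wx": 0,"wy": 0,"wz": 0,"claw": 0},
  {"x": 0,"y": 0,"z": 0,"wx": 0,"wy": 0,"wz": 0,"claw": 0},
  {"x": 0,"y": 0,"z": 0,"wx": 0,"wy": 0,"wz": 0,"claw": 0},
], force=20)

```text
t: 4.03
eef_pos: [0.4659, -0.2251, 0.0223]
tcp_rot: [0.414, 0.91, -0.0, 0.0]
ft_force: [-0.2, 0.8, 4.1]
grip_width: 0.0217
grasp_force: 20.0
```

Call:
jog_arm([
  {"x": 0,"y": 0,"z": 0.03,"wx": 0,"wy": 0,"wz": 0,"claw": 0},
  {"x": 0,"y": 0,"z": 0.05,"wx": 0,"wy": 0,"wz": 0,"claw": 0},
  {"x": 0,"y": 0,"z": 0.055,"wx": 0,"wy": 0,"wz": 0,"claw": 0},
  {"x": 0,"y": 0,"z": 0.055,"wx": 0,"wy": 0,"wz": 0,"claw": 0},
  {"x": 0.0064,"y": 0.0366,"z": 0,"wx": 0,"wy": 0,"wz": -0.146,"claw": 0},
])

```text
t: 4.65
eef_pos: [0.4731, -0.1899, 0.2156]
tcp_rot: [0.482, 0.876, -0.001, 0.004]
ft_force: [0.9, 0.4, -0.6]
grip_width: 0.0217
grasp_force: 20.0
```

Call:
jog_arm([
  {"x": 0.0064,"y": 0.0366,"z": 0,"wx": 0,"wy": 0,"wz": -0.147,"claw": 0},
  {"x": 0.0064,"y": 0.0366,"z": 0,"wx": 0,"wy": 0,"wz": -0.147,"claw": 0},
  {"x": 0.0064,"y": 0.0366,"z": 0,"wx": 0,"wy": 0,"wz": -0.147,"claw": 0},
  {"x": 0.0064,"y": 0.0366,"z": 0,"wx": 0,"wy": 0,"wz": -0.147,"claw": 0},
  {"x": 0.0064,"y": 0.0366,"z": 0,"wx": 0,"wy": 0,"wz": -0.147,"claw": 0},
])

```text
t: 5.28
eef_pos: [0.504, -0.0041, 0.2118]
tcp_rot: [0.764, 0.645, 0.0, -0.0]
ft_force: [0.6, -0.4, -0.9]
grip_width: 0.0213
grasp_force: 20.0
```

Call:
jog_arm([
  {"x": 0.0064,"y": 0.0366,"z": 0,"wx": 0,"wy": 0,"wz": -0.147,"claw": 0},
  {"x": 0.0064,"y": 0.0366,"z": 0,"wx": 0,"wy": 0,"wz": -0.147,"claw": 0},
  {"x": 0.0064,"y": 0.0366,"z": 0,"wx": 0,"wy": 0,"wz": -0.147,"claw": 0},
  {"x": 0.0064,"y": 0.0366,"z": 0,"wx": 0,"wy": 0,"wz": -0.147,"claw": 0},
  {"x": 0.0064,"y": 0.0366,"z": 0,"wx": 0,"wy": 0,"wz": -0.147,"claw": 0},
])

```text
t: 5.9
eef_pos: [0.536, 0.1789, 0.2117]
tcp_rot: [0.945, 0.327, -0.0, -0.0]
ft_force: [0.1, 0.3, -1.0]
grip_width: 0.0217
grasp_force: 20.0
```

Call:
jog_arm([
  {"x": 0.0064,"y": 0.0366,"z": 0,"wx": 0,"wy": 0,"wz": -0.147,"claw": 0},
  {"x": 0.0064,"y": 0.0366,"z": 0,"wx": 0,"wy": 0,"wz": -0.147,"claw": 0},
  {"x": 0.0064,"y": 0.0366,"z": 0,"wx": 0,"wy": 0,"wz": -0.147,"claw": 0},
  {"x": 0,"y": 0,"z": 0,"wx": 0,"wy": 0,"wz": 0,"claw": 0},
  {"x": 0,"y": 0,"z": 0,"wx": 0,"wy": 0,"wz": 0,"claw": 0},
])

```text
t: 6.52
eef_pos: [0.5551, 0.287, 0.2115]
tcp_rot: [0.993, 0.116, -0.0, 0.0]
ft_force: [0.1, -0.2, -0.8]
grip_width: 0.0216
grasp_force: 20.0
```

```bash
python3 look.py w3 caddy_handle caddy_place caddy loose_brush loose_brush_tip other_brush; python3 - <<'E'
from h import *
z=np.load("/tmp/w.npz"); d,P=z["d"],z["P"]
m=(d>0)&(P[...,2]>.072)&(P[...,2]<.095)&(np.hypot(P[...,0]-.567,P[...,1]-.217)<.13); Q=P[m]
if len(Q)>50:
    mu=Q.mean(0);a=np.linalg.svd(Q[:,:2]-mu[:2],full_matrices=False)[2][0]; a*=np.sign(a[0]); s=(Q[:,:2]-mu[:2])@a; n=[-a[1],a[0]]
    w=(Q[:,:2]-mu[:2])@n
    print(len(Q),"bar yaw",np.degrees(np.arctan2(a[1],a[0])),"ends",mu[:2]+a*s.min(),mu[:2]+a*s.max(),"w",np.percentile(w,[1,99]),"ztop",np.percentile(Q[:,2],[50,90]))
E
```

```text
t 6.53 tcp [0.5551, 0.287, 0.2115] yaw_y -76.7 zaxis [-0.001, -0.0, -1.0] grip 0.0216 20.0 ft [0.1, -0.2, -0.8]
caddy_handle [(0.63, [0.5676, 0.2163, 0.068], [362.0, 206.0])]
caddy_place [(0.47, [0.6558, 0.3114, 0.2019], [279.0, 36.0])]
caddy [(0.61, [0.5682, 0.2218, 0.0003], [341.0, 186.0])]
loose_brush [(0.84, [0.5465, 0.2825, 0.1869], [285.0, 284.0])]
loose_brush_tip [(0.55, [0.6561, 0.3116, 0.1992], [280.0, 37.0]), (0.37, [0.5924, 0.1461, 0.0474], [439.0, 191.0])]
other_brush []
4844 bar yaw 13.209243933414289 ends [0.49541001 0.20524796] [0.67602989 0.24764272] w [-0.00880458  0.00682557] ztop [0.08186664 0.08288744]
```

View pics/w3.png

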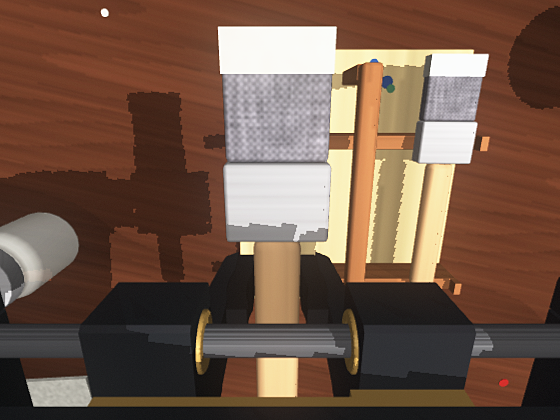

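The wrist view shows the held brush (ferrule at (277,200)) over the empty side, with the bar at (365,170) and the other brush at (445,140) pointing the same way. The bar top is at 82 mm and its yaw is 13.2°. The tool's x and y are right for the placement, so I go down.

Call:
jog_arm([
  {"x": 0,"y": 0,"z": -0.05,"wx": 0,"wy": 0,"wz": 0,"claw": 0},
  {"x": 0,"y": 0,"z": -0.045,"wx": 0,"wy": 0,"wz": 0,"claw": 0},
  {"x": 0,"y": 0,"z": -0.03,"wx": 0,"wy": 0,"wz": 0,"claw": 0},
  {"x": 0,"y": 0,"z": -0.012,"wx": 0,"wy": 0,"wz": 0,"claw": 0},
  {"x": 0,"y": 0,"z": 0,"wx": 0,"wy": 0,"wz": 0,"claw": 0},
])

```text
t: 7.5
eef_pos: [0.5553, 0.2874, 0.0749]
tcp_rot: [0.993, 0.115, -0.0, 0.0]
ft_force: [-0.2, -0.7, -0.7]
grip_width: 0.0215
grasp_force: 20.0
```

Call:
jog_arm([
  {"x": 0,"y": 0,"z": -0.003,"wx": 0,"wy": 0,"wz": 0,"claw": 0},
  {"x": 0,"y": 0,"z": -0.002,"wx": 0,"wy": 0,"wz": 0,"claw": 0},
  {"x": 0,"y": 0,"z": 0,"wx": 0,"wy": 0,"wz": 0,"claw": 0},
])

```text
t: 7.88
eef_pos: [0.5553, 0.2875, 0.0701]
tcp_rot: [0.993, 0.115, 0.0, -0.0]
ft_force: [0.8, 0.5, -1.3]
grip_width: 0.0219
grasp_force: 20.0
```

```bash
python3 - <<'E'
from h import *
tool()
im,d=eyes.camera("side"); u,v=290,175
cv2.imwrite("pics/s2.png",cv2.resize(im[v-60:v+60,u-75:u+75],None,fx=5,fy=5,interpolation=cv2.INTER_CUBIC)[:,:,::-1])
E
```

```text
t 7.88 tcp [0.5553, 0.2875, 0.0701] yaw_y -76.8 zaxis [0.0, 0.0, -1.0] grip 0.0219 20.0 ft [0.8, 0.5, -1.3]
```

View pics/s2.png

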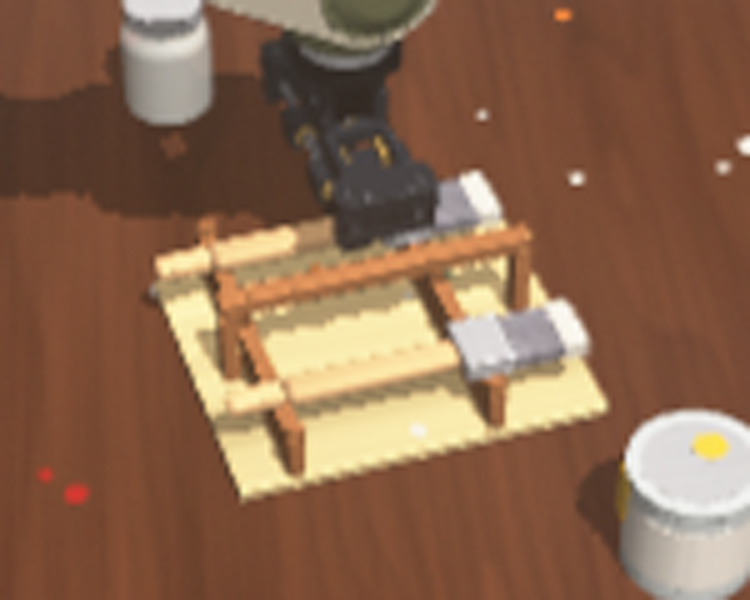

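The side crop shows the held brush lying over both rests inside the lips, with the bristles at (465,200) towards the same end as the other brush and the bar clear. I lower it to contact.

Call:
jog_arm([
  {"x": 0,"y": 0,"z": -0.002,"wx": 0,"wy": 0,"wz": 0,"claw": 0},
  {"x": 0,"y": 0,"z": 0,"wx": 0,"wy": 0,"wz": 0,"claw": 0},
])

```text
t: 8.18
eef_pos: [0.5551, 0.2875, 0.0676]
tcp_rot: [0.993, 0.115, -0.0, 0.0]
ft_force: [0.2, -0.3, -0.8]
grip_width: 0.0219
grasp_force: 20.0
```

Call:
jog_arm([
  {"x": 0,"y": 0,"z": -0.001,"wx": 0,"wy": 0,"wz": 0,"claw": 0},
  {"x": 0,"y": 0,"z": 0,"wx": 0,"wy": 0,"wz": 0,"claw": 0},
])

```text
t: 8.43
eef_pos: [0.5553, 0.2875, 0.0673]
tcp_rot: [0.993, 0.115, 0.0, -0.0]
ft_force: [-2.3, -1.5, 4.4]
grip_width: 0.0216
grasp_force: 20.0
```

Call:
jog_arm([
  {"x": 0,"y": 0,"z": 0,"wx": 0,"wy": 0,"wz": 0,"claw": 0.3},
  {"x": 0,"y": 0,"z": 0,"wx": 0,"wy": 0,"wz": 0,"claw": 0.45},
  {"x": 0,"y": 0,"z": 0,"wx": 0,"wy": 0,"wz": 0,"claw": 0.45},
  {"x": 0,"y": 0,"z": 0,"wx": 0,"wy": 0,"wz": 0,"claw": 0.45},
])

```text
t: 8.93
eef_pos: [0.5552, 0.2875, 0.0666]
tcp_rot: [0.993, 0.115, -0.0, -0.0]
ft_force: [0.3, 0.7, 0.8]
grip_width: 0.0393
grasp_force: 0.0
```

Call:
jog_arm([
  {"x": 0,"y": 0,"z": 0.02,"wx": 0,"wy": 0,"wz": 0,"claw": 0.45},
  {"x": 0,"y": 0,"z": 0.035,"wx": 0,"wy": 0,"wz": 0,"claw": 0.45},
  {"x": 0,"y": 0,"z": 0.05,"wx": 0,"wy": 0,"wz": 0,"claw": 0.45},
  {"x": 0.006,"y": -0.034,"z": 0.03,"wx": 0,"wy": 0,"wz": 0,"claw": 0.45},
  {"x": 0.006,"y": -0.034,"z": 0,"wx": 0,"wy": 0,"wz": 0,"claw": 0.45},
])

```text
t: 9.55
eef_pos: [0.5681, 0.2191, 0.2045]
tcp_rot: [0.993, 0.116, 0.003, -0.0]
ft_force: [0.1, -0.6, -0.4]
grip_width: 0.0401
grasp_force: 0.0
```

Call:
jog_arm([
  {"x": 0,"y": 0,"z": 0,"wx": 0,"wy": 0,"wz": 0,"claw": 0.45},
])

```text
t: 9.68
eef_pos: [0.5677, 0.2178, 0.202]
tcp_rot: [0.994, 0.114, 0.0, 0.0]
ft_force: [-0.7, 0.3, -0.3]
grip_width: 0.0396
grasp_force: 0.0
```

```bash
python3 look.py w4 caddy_handle caddy loose_brush loose_brush_tip; python3 - <<'E'
from h import *
def bar(P,d):
    m=(d>0)&(P[...,2]>.0745)&(P[...,2]<.09)&(np.hypot(P[...,0]-.567,P[...,1]-.219)<.13); Q=P[m]
    mu=Q.mean(0);a=np.linalg.svd(Q[:,:2]-mu[:2],full_matrices=False)[2][0]; a*=np.sign(a[0]); s=(Q[:,:2]-mu[:2])@a; n=np.array([-a[1],a[0]])
    w=(Q[:,:2]-mu[:2])@n; c=mu[:2]+n*np.mean(np.percentile(w,[2,98]))
    print(len(Q),"bar yaw",np.degrees(np.arctan2(a[1],a[0])).round(2),"ends",(c+a*s.min()).round(4),(c+a*s.max()).round(4),"y at x=.567",(c[1]+(.567-c[0])*a[1]/a[0]).round(4),"w",np.percentile(w,[2,98]).round(4),"ztop",np.median(Q[:,2]).round(4))
z=np.load("/tmp/w.npz"); bar(z["P"],z["d"])
for c in ["scene","side"]:
    im,d=eyes.camera(c); bar(cloud(c,d),d)
    for q in ["caddy_handle","loose_brush","loose_brush_tip"]:
        print(q,[(round(r["score"],2),np.round(r["point"],3).tolist()) for r in models.mark_of(c,q)][:4])
E
```

```text
t 9.68 tcp [0.5677, 0.2178, 0.202] yaw_y -76.9 zaxis [0.0, -0.0, -1.0] grip 0.0396 0.0 ft [-0.7, 0.3, -0.3]
caddy_handle [(0.8, [0.5701, 0.2167, 0.0701], [284.0, 203.0])]
caddy [(0.77, [0.5697, 0.219, 0.0001], [280.0, 184.0])]
loose_brush [(0.66, [0.5441, 0.2828, 0.0448], [206.0, 206.0])]
loose_brush_tip [(0.97, [0.656, 0.3089, 0.0576], [193.0, 66.0])]
5466 bar yaw 13.4 ends [0.463  0.1975] [0.6756 0.2481] y at x=.567 0.2223 w [-0.0076  0.0076] ztop 0.0815
260 bar yaw 13.33 ends [0.4621 0.1923] [0.6773 0.2432] y at x=.567 0.2171 w [-0.0091  0.0104] ztop 0.0808
caddy_handle [(0.98, [0.569, 0.222, 0.074])]
loose_brush [(0.89, [0.542, 0.285, 0.041]), (0.76, [0.741, -0.262, 0.0]), (0.56, [0.229, -0.314, 0.002]), (0.22, [0.591, 0.145, 0.044])]
loose_brush_tip [(0.91, [0.263, -0.422, 0.009]), (0.82, [0.662, 0.311, 0.054]), (0.61, [0.64, -0.322, 0.007]), (0.32, [0.592, 0.148, 0.042])]
281 bar yaw 13.64 ends [0.4555 0.1884] [0.6725 0.241 ] y at x=.567 0.2154 w [-0.0096  0.0122] ztop 0.0801
caddy_handle [(0.67, [0.57, 0.213, 0.076])]
loose_brush [(0.98, [0.234, -0.312, -0.003]), (0.58, [0.544, 0.287, 0.047]), (0.55, [0.735, -0.26, 0.002])]
loose_brush_tip [(0.75, [0.263, -0.421, 0.006]), (0.68, [0.641, -0.321, 0.009]), (0.65, [0.66, 0.314, 0.058])]
```

View pics/w4.png

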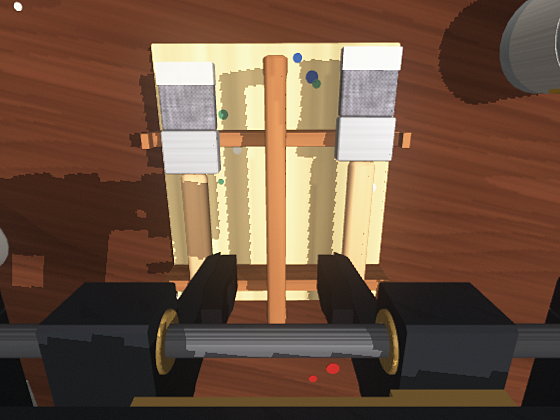

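The wrist view shows both brushes lying on the rests, with ferrules at (190,150) and (365,138) and bristles pointing the same way. The bar at column 276 is centred between the fingers (237 and 317, middle 277). I take the bar.

Call:
jog_arm([
  {"x": 0.001,"y": 0.001,"z": -0.045,"wx": 0,"wy": 0,"wz": 0,"claw": 0.45},
  {"x": 0,"y": 0,"z": -0.045,"wx": 0,"wy": 0,"wz": 0,"claw": 0.45},
  {"x": 0,"y": 0,"z": -0.025,"wx": 0,"wy": 0,"wz": 0,"claw": 0.45},
  {"x": 0,"y": 0,"z": -0.013,"wx": 0,"wy": 0,"wz": 0,"claw": 0.45},
  {"x": 0,"y": 0,"z": 0,"wx": 0,"wy": 0,"wz": 0,"claw": 0.45},
])

```text
t: 10.95
eef_pos: [0.5682, 0.2205, 0.0736]
tcp_rot: [0.993, 0.115, -0.0, -0.0]
ft_force: [-0.2, -0.3, 0.0]
grip_width: 0.0393
grasp_force: 0.0
```

Call:
jog_arm([
  {"x": 0,"y": 0,"z": 0,"wx": 0,"wy": 0,"wz": 0,"claw": 0.3},
  {"x": 0,"y": 0,"z": 0,"wx": 0,"wy": 0,"wz": 0,"claw": 0.22},
  {"x": 0,"y": 0,"z": 0,"wx": 0,"wy": 0,"wz": 0,"claw": 0.1},
  {"x": 0,"y": 0,"z": 0,"wx": 0,"wy": 0,"wz": 0,"claw": 0},
  {"x": 0,"y": 0,"z": 0,"wx": 0,"wy": 0,"wz": 0,"claw": 0},
], force=10)

```text
t: 11.58
eef_pos: [0.5687, 0.2203, 0.0746]
tcp_rot: [0.993, 0.115, 0.001, 0.0]
ft_force: [-0.6, -2.5, 6.3]
grip_width: 0.0158
grasp_force: 10.0
```

Call:
jog_arm([
  {"x": 0,"y": 0,"z": 0,"wx": 0,"wy": 0,"wz": 0,"claw": 0},
  {"x": 0,"y": 0,"z": 0,"wx": 0,"wy": 0,"wz": 0,"claw": 0},
  {"x": 0,"y": 0,"z": 0,"wx": 0,"wy": 0,"wz": 0,"claw": 0},
], force=60)

```text
t: 11.95
eef_pos: [0.5687, 0.2203, 0.0746]
tcp_rot: [0.993, 0.115, 0.001, 0.0]
ft_force: [-0.2, -2.6, 5.6]
grip_width: 0.0151
grasp_force: 60.0
```

Call:
jog_arm([
  {"x": 0,"y": 0,"z": 0.002,"wx": 0,"wy": 0,"wz": 0,"claw": 0},
  {"x": 0,"y": 0,"z": 0.005,"wx": 0,"wy": 0,"wz": 0,"claw": 0},
  {"x": 0,"y": 0,"z": 0.008,"wx": 0,"wy": 0,"wz": 0,"claw": 0},
  {"x": 0,"y": 0,"z": 0.01,"wx": 0,"wy": 0,"wz": 0,"claw": 0},
  {"x": 0,"y": 0,"z": 0.01,"wx": 0,"wy": 0,"wz": 0,"claw": 0},
])

```text
t: 12.58
eef_pos: [0.5682, 0.2205, 0.1096]
tcp_rot: [0.993, 0.115, 0.0, -0.0]
ft_force: [-0.0, -1.1, -6.8]
grip_width: 0.015
grasp_force: 60.0
```

Call:
jog_arm([
  {"x": 0,"y": 0,"z": 0.01,"wx": 0,"wy": 0,"wz": 0,"claw": 0},
  {"x": 0,"y": 0,"z": 0.012,"wx": 0,"wy": 0,"wz": 0,"claw": 0},
  {"x": 0,"y": 0,"z": 0.012,"wx": 0,"wy": 0,"wz": 0,"claw": 0},
  {"x": 0,"y": 0,"z": 0.012,"wx": 0,"wy": 0,"wz": 0,"claw": 0},
  {"x": 0,"y": 0,"z": 0.012,"wx": 0,"wy": 0,"wz": 0,"claw": 0},
])

```text
t: 13.2
eef_pos: [0.5682, 0.2205, 0.1675]
tcp_rot: [0.993, 0.115, 0.0, -0.0]
ft_force: [0.0, 0.0, -6.0]
grip_width: 0.0148
grasp_force: 60.0
```

Call:
jog_arm([
  {"x": 0,"y": 0,"z": 0.012,"wx": 0,"wy": 0,"wz": 0,"claw": 0},
  {"x": 0,"y": 0,"z": 0.012,"wx": 0,"wy": 0,"wz": 0,"claw": 0},
  {"x": 0,"y": 0,"z": 0.012,"wx": 0,"wy": 0,"wz": 0,"claw": 0},
  {"x": 0,"y": 0,"z": 0.01,"wx": 0,"wy": 0,"wz": 0,"claw": 0},
  {"x": 0,"y": 0,"z": 0.006,"wx": 0,"wy": 0,"wz": 0,"claw": 0},
])

```text
t: 13.82
eef_pos: [0.5683, 0.2205, 0.2194]
tcp_rot: [0.993, 0.115, 0.0, -0.0]
ft_force: [-0.6, -0.6, -5.6]
grip_width: 0.0154
grasp_force: 60.0
```

Call:
jog_arm([
  {"x": 0,"y": 0,"z": 0.003,"wx": 0,"wy": 0,"wz": 0,"claw": 0},
  {"x": 0,"y": 0,"z": 0,"wx": 0,"wy": 0,"wz": 0,"claw": 0},
  {"x": 0,"y": 0,"z": 0,"wx": 0,"wy": 0,"wz": 0,"claw": 0},
  {"x": 0,"y": 0,"z": 0,"wx": 0,"wy": 0,"wz": 0,"claw": 0},
  {"x": 0,"y": 0,"z": 0,"wx": 0,"wy": 0,"wz": 0,"claw": 0},
])

```text
t: 14.45
eef_pos: [0.5682, 0.2205, 0.2216]
tcp_rot: [0.993, 0.115, -0.0, 0.0]
ft_force: [-0.5, -0.0, -5.4]
grip_width: 0.015
grasp_force: 60.0
```

```bash
python3 - <<'E'
from h import *
tool()
im,d=eyes.camera("side"); u,v=285,145
a=cv2.resize(im[v-60:v+60,u-65:u+65],(400,370),interpolation=cv2.INTER_CUBIC)
iw,dw=eyes.camera("wrist"); b=cv2.resize(iw,(400,300)); b=np.vstack([b,np.zeros((70,400,3),np.uint8)])
cv2.imwrite("pics/end.png",np.hstack([a,b])[:,:,::-1])
P=cloud("wrist",dw)
for c in ["wrist","side"]:
  for q in ["caddy","caddy_handle","loose_brush","loose_brush_tip","other_brush"]:
    print(c,q,[(round(r["score"],2),np.round(r["point"],3).tolist()) for r in models.mark_of(c,q)][:4])
# board plane tilt
m=(dw>0)&(P[...,2]>.13)&(P[...,2]<.19)&(np.hypot(P[...,0]-.57,P[...,1]-.22)<.16); Q=P[m]
h,e=np.histogram(Q[:,2],40); z0=e[h.argmax()]; Q=Q[abs(Q[:,2]-z0)<.012]
for _ in range(5):
    A=np.c_[Q[:,:2],np.ones(len(Q))]; k=np.linalg.lstsq(A,Q[:,2],rcond=None)[0]; r=Q[:,2]-A@k; Q=Q[abs(r)<2*r.std()+1e-4]
print("board",len(Q),"slopes",k[:2].round(3),"z@mid",k@[.5685,.22,1],r.std())
E
```

```text
t 14.45 tcp [0.5682, 0.2205, 0.2216] yaw_y -76.8 zaxis [-0.0, -0.0, -1.0] grip 0.015 60.0 ft [-0.5, -0.0, -5.4]
wrist caddy [(0.93, [0.568, 0.22, 0.148])]
wrist caddy_handle [(0.89, [0.571, 0.218, 0.219])]
wrist loose_brush [(0.82, [0.547, 0.285, 0.192])]
wrist loose_brush_tip [(0.93, [0.656, 0.313, 0.202])]
wrist other_brush [(0.78, [0.588, 0.148, 0.193])]
side caddy [(0.91, [0.568, 0.222, 0.147])]
side caddy_handle [(0.72, [0.568, 0.218, 0.221])]
side loose_brush [(0.83, [0.738, -0.259, 0.001]), (0.72, [0.542, 0.291, 0.194]), (0.7, [0.236, -0.309, -0.002])]
side loose_brush_tip [(0.96, [0.641, -0.319, 0.007]), (0.65, [0.262, -0.421, 0.004]), (0.57, [0.658, 0.319, 0.201])]
side other_brush [(0.84, [0.588, 0.151, 0.194])]
board 42705 slopes [-0.002  0.001] z@mid 0.15700839447884216 0.0005686317918942134
```

View pics/end.png

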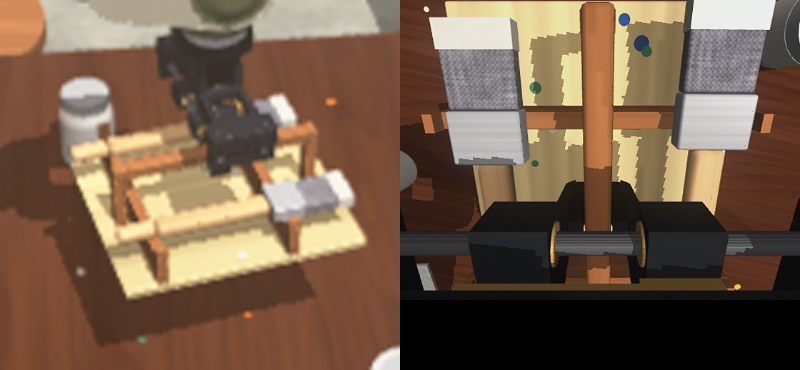

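The picture shows the caddy about 147 mm up and level (slopes under 0.003), held by the bar at (598,200). Both brushes lie on both rests, ferrules at (487,135) and (715,120), with their bristles the same way, so I hand it in.

```bash
python3 -c "
from h import *
print(workorder.sign_off())"
```

```text
the job is handed in; nothing more can be done
None
```

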